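Close the specimen case: retaining flap, then cover

TASK

Close up the blue specimen case on the bench: push the upright orange flap all the way down over the specimens first, and only then swing the blue cover over it until it is fully shut. Use the outside of the closed fingers only, pushing gently: do not pinch or grip anything, leave the specimens in their pockets, and do not disturb the beaker, jar and bottle standing nearby.

Things in the scene. Friction and masses are not known exactly. Their poses are not given: they have to be found in the camera images.
- case: Blue painted case, fixed to the bench, 105 mm deep (its x) x 140 mm wide (its y), walls 5 mm thick and 50 mm high, open at the top; inside is a grey insert (its top 21 mm above the bench) with six round pockets, three of them filled. Origin: centre of its underside, on the bench. Its x axis points from the flap's wall (near the robot) to the cover's hinge (far wall), z up. It is turned by up to 0.4 rad from start to start.
- flap (a joint): Angle of the orange retaining flap in rad: 0 = folded flat over the specimens (the stop), about 1.57 = upright; range 0 to 1.75. It starts between 1.4 and 1.7. A friction hinge: it stays where it is left and takes 0.3 to 1 N at the free edge to move; its stop is soft foam that gives a few mm under a firm push.
- flap_hinge (a point): Middle of the flap's hinge line, which runs along the case's y just inside the near wall: 43.5 mm before the case's centre (case x = -43.5 mm), 40 mm above the bench. The flap is a plate 80 mm long, 120 mm wide, 4 mm thick, centred on this line; it folds toward the case's +x. Flat, its top is 42 mm above the bench (8 mm below the walls' rim) and its free edge is 16 mm short of the far wall's outer face.
- flap_edge (a point): Middle of the flap's free edge, 80 mm from the hinge line, on the face that is on top when folded down (and looks to the robot when upright).
- cover (a joint): Angle of the blue cover in rad: 0 = fully shut on the rim (the stop), 1.57 = upright, range 0 to 2.2. It starts between 1.8 and 2.1, leaning back away from the flap. A friction hinge: it stays where it is left and takes 0.5 to 2 N at the free edge to move; its stop is soft foam that gives a few mm under a firm push.
- cover_hinge (a point): Middle of the cover's hinge line, which runs along the case's y on the top of the far wall: 52.5 mm beyond the case's centre (case x = +52.5 mm), 50 mm above the bench.
- cover_edge (a point): Middle of the cover's free edge, 105 mm from the hinge line, on its outer face (the face that is on top when shut, and looks away from the flap when open). The cover is a plate 105 mm long, 140 mm wide, 8 mm thick (its outer face 9 mm from the hinge line's plane), with a steel tab 40 mm wide reaching 13 mm past the free edge in the middle. Shut, its top is 59 mm above the bench.
- green_mount: Specimen: green cylinder 30 mm across, 20 mm tall, loose, standing in one of the case's pockets (35 mm wide, floor 9 mm above the bench). Origin: centre of its underside.
- red_mount: Specimen: dark red cylinder 25 mm across, 16 mm tall, loose, standing in one of the case's pockets (35 mm wide, floor 9 mm above the bench). Origin: centre of its underside.
- black_mount: Specimen: black cylinder 30 mm across, 24 mm tall, loose, standing in one of the case's pockets (35 mm wide, floor 9 mm above the bench). Origin: centre of its underside.
- beaker: Clear plastic beaker, 52 mm across, 66 mm tall, loose, empty, standing to the left of the case. Origin: centre of its underside.
- yellow_jar: Jar with a yellow lid, 47 mm across, 36 mm tall, loose, standing to the left of the case. Origin: centre of its underside.
- brown_bottle: Brown bottle with a black cap, 43 mm across, 85 mm tall, loose, standing to the left of the case. Origin: centre of its underside.
Not all that is in view belongs to the job. There is more than one size of the green_mount; the job needs the smaller.

How it is judged (in metres and radians):
On the way, in this order (a step that is already met when the one before it is completed fails the run):
1. the flap is folded down flat while the cover still stands open (value of joint flap below 0.07 rad and value of joint cover above 1 rad), for 0.2 s.
2. the cover is swung shut over the folded flap (value of joint cover below 0.05 rad and value of joint flap below 0.07 rad), for 0.2 s.
At the end, for the whole second after the job is handed in: Flap folded down (under 0.07 rad), cover shut (under 0.05 rad, about 5 mm at its free edge), the three specimens at rest in their pockets (underside below 20 mm), beaker, jar and bottle within 20 mm of where they stood (all of step 2 and horizontal distance between each of green_mount, red_mount, black_mount and case below 0.06 m and height (world z) of each of green_mount, red_mount, black_mount below 0.02 m and linear speed of each of green_mount, red_mount, black_mount below 0.02 m/s and distance of each of beaker, yellow_jar, brown_bottle from where it was at the start of the episode below 0.02 m); the robot touches nothing.
It fails at once if the cover comes down (below 1.0 rad) on the flap while the flap is not folded down (above 0.15 rad) (value of joint cover below 1 rad and value of joint flap above 0.15 rad).
It fails at once if the flap, cover or case is pinched or pushed hard (over 40 N between fingers and case) (contact force between the fingers and case above 40 N).
It fails at once if a specimen is lifted out of its pocket (15 mm up) (height (world z) of any of green_mount, red_mount, black_mount above 0.024 m).
It fails at once if a specimen is gripped or pushed by the fingers (contact force between the fingers and green_mount above 5 N or contact force between the fingers and red_mount above 5 N or contact force between the fingers and black_mount above 5 N).
It fails at once if the beaker, jar or bottle is moved by more than 20 mm or lifted (distance of any of beaker, yellow_jar, brown_bottle from where it was at the start of the episode above 0.02 m).
It also fails if it takes over 48 s, if anything falls off the work surface, if the arm or the gripper's body presses on something with over 40 N, if the wrist force passes 120 N, or if a joint passes its speed limit or range.

ROBOT

A 6-joint arm with a two-finger parallel gripper is mounted at the origin on a cart in front of the work surface, level with it; the furniture and walls round the work are solid. World frame = base frame: x ahead of the robot, y to its left, z up, the work surface at z = 0. Lengths are in mm, angles in rad, forces in N, time in s.
With the tool pointing down it reaches from about 300 to 875 mm from the base axis. Payload 4.2 kg.
Tool frame: the origin (TCP) lies at the very end of the fingers, on their centre line; the grasp point (between the pads) lies 19 mm behind it; x points along the fingers, y is the direction in which the jaws open and shut, and the axes are right-handed (so a half turn about x gives the same grasp; the last joint's range is limited). The gripper opens to 85 mm and grips with 20 to 120 N. Pads are 22 mm wide; open, the fingers measure 114 mm over their backs; the gripper's body (76 mm by 85 mm) begins 54 mm behind the grasp point. The pads swing forward as they close: fully open they stand 13 mm farther back than shut.
Start: joints at [-1.237, 0.32, 1.565, -0, 1.257, -0.02], TCP at [199.221, -539.4, 231.338] pointing down, gripper open.
Joint ranges: [-3.11, 3.11], [-0.84, 2.01], [0.21, 2.61], [-1.34, 4.49], [0.05, 2.63], [-2.56, 2.56]. Speed limits (rad/s): [2.57, 2.57, 3.14, 3.14, 3.14, 3.14].

INTERFACE

Orientations are given as [roll, pitch, yaw] about the fixed x, y, z axes, in that order (R = Rz(yaw) Ry(pitch) Rx(roll)).
In Python, from bench import bot, eyes, sign_off, current_time_s, current_q, current_qd, current_joint_torque, current_tcp_pos, current_eef_rot, current_contact_force, current_ft_torque, current_finger_gap gives the robot as it stands. Calls block until the motion is done:
- bot.goto(position, orientation): joint-space move of the TCP to a pose.
- bot.line_to(position, frame=None, vel=150, f_stop=None): straight line of the TCP; frame=None keeps the orientation; vel is the mean speed in mm/s. With f_stop (N) it stops when the force on the tool has changed by that much, and returns True; else False.
- bot.goto_joints(angles): joint-space move.
- bot.command_gripper(opening): finger opening in mm; the grip force is fixed at half the most; returns when the fingers have stopped.
- bot.sleep(seconds).
- bot.solve_ik(position, orientation): joint angles nearest the present ones, or None.
- eyes.snapshot(name): name is "side" or "top" or "wrist"; returns (picture, depth): 400x640x3 uint8, blue, green, red; 400x640 float32, mm along the optical axis (not along the pixel's ray), 0 where there is no reading.
- eyes.get_calibration(name): a dict with "mtx" (3x3 intrinsics, pixels), "view" (4x4, takes a point from world to camera coordinates). Camera axes: x right, y up, looking along -z (the intrinsics and any distortion apply to the point x, -y, -z); pixel columns grow to the right and rows downward; lengths in mm; the calibration is good to about 2 mm. A picture is of the moment at which its call begins: read the wrist's pose just before it. get_calibration takes no time and is no camera call; for the wrist camera it gives the pose at the moment of the call.
A pose or a line that the arm cannot do raises bot.MotionError and nothing moves.
- sign_off(): hands the job in, once; it reports no verdict.
Readings, each from a call of its own:
- current_time_s(): time.
- current_q(): joint angles.
- current_qd(): joint speeds.
- current_joint_torque(): joint torques, N m.
- current_tcp_pos(): TCP position.
- current_eef_rot(): TCP orientation.
- current_contact_force(): force on the tool from outside, world axes, zero at the start.
- current_ft_torque(): the same for the moment, N m.
- current_finger_gap(): finger opening in mm.
Only numpy, scipy, OpenCV 4.12 (cv2) and the standard library are available. Lean on these libraries where they do the work, as an engineer would, in place of code of your own. Each camera call takes 0.05 s, during which the arm holds its last target. There are 200 camera calls.

## Working session

There is one attempt and no reset: what is moved stays moved. The work goes in short steps, each a Python script; the robot and the scene stay as the last script left them, time stands still between calls to the robot, and variables do not carry over. Pictures are saved under pics/ and viewed, about 8 in all and at most 12, crops included, and the job is handed in when it is done.

```bash
mkdir -p pics; ls; python3 - <<'E'
from bench import *
import cv2,numpy as np
for n in ("top","side"):
    im,d=eyes.snapshot(n); cv2.imwrite(f"pics/{n}0.png",im); np.save(f"pics/{n}0.npy",d)
    c=eyes.get_calibration(n); print(n,{k:np.round(v,3).tolist() if hasattr(v,'shape') else v for k,v in c.items()})
print(current_time_s(),current_eef_rot(),current_contact_force())
E
```

```text
pics
top {'mtx': [[473.608, 0.0, 314.335], [0.0, 473.608, 206.395], [0.0, 0.0, 1.0]], 'view': [[0.0, -1.0, -0.01, 415.28], [0.997, -0.0, 0.082, -542.622], [-0.082, -0.01, 0.997, -864.046], [0.0, 0.0, 0.0, 1.0]]}
side {'mtx': [[435.856, 0.0, 321.093], [0.0, 435.856, 193.599], [0.0, 0.0, 1.0]], 'view': [[-0.851, -0.526, 0.016, 660.814], [0.29, -0.443, 0.848, -36.391], [-0.439, 0.726, 0.53, -997.759], [0.0, 0.0, 0.0, 1.0]]}
0.1 [-1.60370281  1.56922763  1.89168663] [ 0.50968809 -0.0436686  -0.06258729]
```

View pics/top0.png

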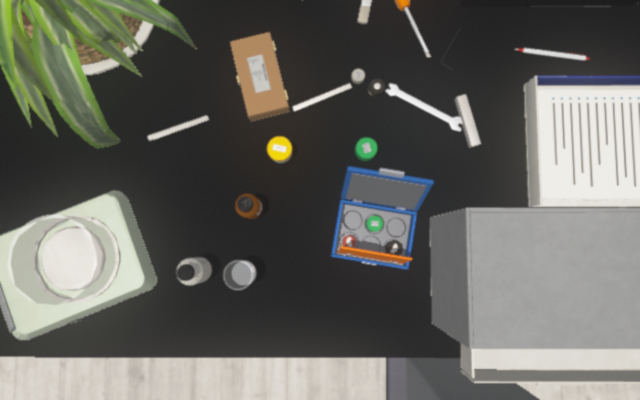

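View pics/side0.png

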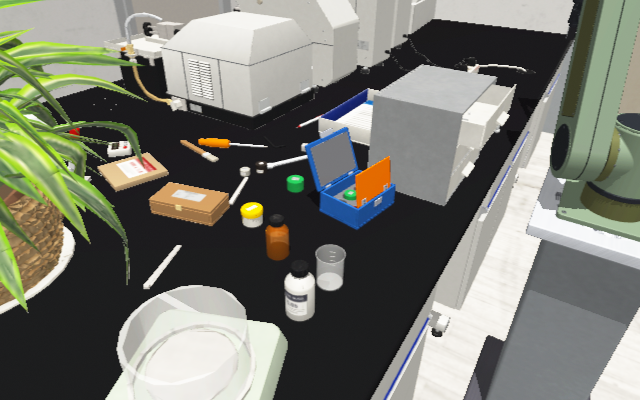

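The top view shows the case at about (375,225), with its blue cover open at (387,188) and the orange flap upright at (374,255). There are two green cylinders. The one at (374,224) stands in a pocket and is the specimen. The one at (366,148) is outside, behind the case, and is a distractor to avoid. The big grey box right of (432,210) is an obstacle. The beaker (240,275), bottle (248,206) and jar (280,149) are well to the left.

```bash
cat > h.py <<'E'
from bench import *
import cv2,numpy as np
def cloud(n,im=None,d=None):
    if im is None: im,d=eyes.snapshot(n)
    c=eyes.get_calibration(n);K=c["mtx"];V=c["view"]
    v,u=np.mgrid[:400,:640]
    P=np.stack([(u-K[0,2])/K[0,0]*d,-(v-K[1,2])/K[1,1]*d,-d],-1)
    W=(P-V[:3,3])@V[:3,:3]
    hsv=cv2.cvtColor(im,cv2.COLOR_BGR2HSV)
    return W,hsv,d>0
def mask(hsv,lo,hi): return cv2.inRange(hsv,np.array(lo),np.array(hi))>0
BLUE=((100,120,60),(125,255,255)); OR=((5,170,120),(16,255,255))
def tocase(W,o,th):
    c,s=np.cos(th),np.sin(th); q=W-np.array([o[0],o[1],0]); 
    return np.stack([q[...,0]*c+q[...,1]*s,-q[...,0]*s+q[...,1]*c,q[...,2]],-1)
def toworld(p,o,th):
    c,s=np.cos(th),np.sin(th); return np.array([o[0]+c*p[0]-s*p[1],o[1]+s*p[0]+c*p[1],p[2]])
E
python3 - <<'E'
from h import *
for n in ("top","side"):
    W,h,ok=cloud(n,cv2.imread(f"pics/{n}0.png"),np.load(f"pics/{n}0.npy"))
    near=ok&(abs(W[...,0]-510)<130)&(abs(W[...,1]-304)<130)
    b=W[near&mask(h,*BLUE)]; o=W[near&mask(h,*OR)]
    print(n,len(b),len(o))
    rim=b[(abs(b[:,2]-50)<4)]; 
    r=cv2.minAreaRect(rim[:,:2].astype(np.float32)); print("rim",len(rim),r)
    if len(o): print("or",o.min(0),o.max(0)); 
    v=np.linalg.svd(o-o.mean(0),full_matrices=0)[2]; print("or normal",v[2],o.mean(0))
    hi=b[b[:,2]>65]
    if len(hi): print("cover hi",hi.min(0),hi.max(0))
    g=ok&(W[...,1]<300)&(W[...,1]>-100)&(W[...,0]>150)&(W[...,0]<700)&(W[...,2]>165)
    if g.any(): print("tall",W[g].min(0),W[g].max(0),np.percentile(W[g],[2,50,98],axis=0).round())
    g=mask(h,(35,100,50),(85,255,255))&near; print("green",W[g].mean(0) if g.any() else 0)
print(np.percentile(np.load("pics/top0.npy")[230:340,480:600],[5,50,95]))
E
```

```text
top 1628 439
rim 675 ((491.91229248046875, 306.7162170410156), (140.5006866455078, 108.35211181640625), 80.02604675292969)
or [ 4.40709452e+02  2.33019075e+02 -2.50152696e-01] [468.76020389 371.48074198 123.10980292]
or normal [-0.98513029  0.15558021  0.07289108] [454.81760525 313.18606397 102.13504027]
cover hi [537.97893621 221.50789751  65.25171869] [598.78552915 365.70435707 150.91756457]
tall [260.1380093  -80.76779855 165.01651171] [523.93752913 195.93520067 229.70922238] [[278. -45. 174.]
 [415.  80. 225.]
 [519. 195. 227.]]
green [554.07055473 308.7521409   26.6361229 ]
side 2461 1010
rim 434 ((493.8715515136719, 308.0271301269531), (142.8015594482422, 114.84129333496094), 78.87483978271484)
or [437.48375878 244.08958391  25.03165673] [527.32476875 373.60501125 121.48860596]
or normal [ 0.97857381 -0.16730079 -0.12001557] [453.3711294  319.26265452  86.68076232]
cover hi [537.06843454 225.11646828  65.22197342] [597.75242768 367.733063   149.2643887 ]
tall [150.0097947  -99.97996248 165.01349728] [524.9080709  200.31069222 430.53101458] [[153. -94. 168.]
 [367. 101. 225.]
 [517. 197. 408.]]
green [565.96096631 314.75606777  22.32770091]
[668.51448975 674.54327393 680.68616638]
```

```bash
cat >> h.py <<'E'
from scipy.spatial.transform import Rotation as Rn
O=(491.5,307.0); TH=-0.17
def rpy(sgn=1,th=TH,tilt=0):  # tilt: tool tip leans toward case +x
    X=np.array([np.sin(tilt)*np.cos(th),np.sin(tilt)*np.sin(th),-np.cos(tilt)]);Y=sgn*np.array([-np.sin(th),np.cos(th),0])
    return Rn.from_matrix(np.stack([X,Y,np.cross(X,Y)],1)).as_euler("xyz")
def hold(p,sgn=1): return toworld(p,O,TH)
E
python3 - <<'E'
from h import *
from scipy.optimize import least_squares
for n in ("top","side"):
    W,h,ok=cloud(n,cv2.imread(f"pics/{n}0.png"),np.load(f"pics/{n}0.npy"))
    C=tocase(W,O,TH); near=ok&(abs(C[...,0])<130)&(abs(C[...,1])<85)
    b=C[near&mask(h,*BLUE)]; o=C[near&mask(h,*OR)&(C[...,2]>60)&(C[...,0]<-20)]
    r=b[abs(b[:,2]-50)<4]; print(n,"rim pct x,y",np.percentile(r,[1,99],axis=0)[:,:2].round(1))
    m=np.percentile(o,[2,98],axis=0).round(1); k=np.polyfit(o[:,2],o[:,0],1); print("flap",m.tolist(),"ang",np.pi/2-np.arctan(-k[0])*-1, "x at z40",np.polyval(k,40))
    g=C[near&(C[...,0]>53)&(C[...,2]>60)&(C[...,2]<170)]; k=np.polyfit(g[:,2],g[:,0],1); print("cover ang",np.pi/2+np.arctan(k[0]),"x at 50",np.polyval(k,50),"zmax",np.percentile(g[:,2],99),np.percentile(g,[2,98],axis=0).round().tolist())
# arm model
rows=[]
for x in (350,450,550,650):
  for z in (100,250):
    for t in (0,.4):
      a=[x,0.,z]; q=bot.solve_ik(a,rpy(1,0,t)); 
      if q is not None and abs(q[3])<.01: rows.append((x,z,t,*q))
R=np.array(rows); print(len(R))
def f(p):
    a,H,L1,L2,e,L6=p;s=R[:,4];w=s+R[:,5]
    return np.r_[a+L1*np.sin(s)+L2*np.sin(w)-e*np.cos(w)+L6*np.sin(R[:,2])-R[:,0],H+L1*np.cos(s)+L2*np.cos(w)+e*np.sin(w)-L6*np.cos(R[:,2])-R[:,1]]
s=least_squares(f,[0,300,350,350,0,250]);print("a,H,L1,L2,e,L6",s.x.round(1),"res",abs(s.fun).max())
for nm,p in dict(flap0=(-90,0,100),flap1=(0,0,42),cov0=(125,0,125),cov1=(-17,0,59),over=(0,0,300)).items():
  for sg in (1,-1):
    q=bot.solve_ik(hold(p),rpy(sg)); print(nm,sg,hold(p).round(),None if q is None else np.round(q,2))
print(current_time_s())
E
```

```text
top rim pct x,y [[-53.2 -70.3]
 [ 52.   69.4]]
flap [[-42.9, -55.6, 67.9], [-32.5, 56.2, 122.0]] ang 1.402339234418566 x at z40 -48.352527502878964
cover ang 1.9746090663501323 x at 50 49.62953683935015 zmax 159.17511457435967 [[56.0, -67.0, 63.0], [97.0, 68.0, 158.0]]
side rim pct x,y [[-53.9 -67.7]
 [ 55.7  71.1]]
flap [[-43.8, -54.2, 61.5], [-34.6, 59.1, 119.4]] ang 1.4391550704096334 x at z40 -45.96504052413249
cover ang 1.9591816063650436 x at 50 51.08197993580534 zmax 157.0065600569327 [[56.0, -66.0, 62.0], [96.0, 70.0, 155.0]]
8
a,H,L1,L2,e,L6 [ 2.000e-01 -7.980e+01  5.916e+02  4.170e+02 -2.510e+01  9.810e+01] res 0.015877936860960062
flap0 1 [403. 322. 100.] [ 0.65  0.35  1.89 -0.    0.9  -0.75]
flap0 -1 [403. 322. 100.] [ 0.65  0.35  1.89 -0.    0.9   2.39]
flap1 1 [492. 307.  42.] [ 0.54  0.51  1.8  -0.    0.84 -0.86]
flap1 -1 [492. 307.  42.] [ 0.54  0.51  1.8  -0.    0.84  2.28]
cov0 1 [615. 286. 125.] [ 0.42  0.55  1.46 -0.    1.13 -0.98]
cov0 -1 [615. 286. 125.] [ 0.42  0.55  1.46 -0.    1.13  2.16]
cov1 1 [475. 310.  59.] [ 0.56  0.47  1.81 -0.    0.86 -0.84]
cov1 -1 [475. 310.  59.] [ 0.56  0.47  1.81 -0.    0.86  2.3 ]
over 1 [492. 307. 300.] [ 0.54  0.29  1.43 -0.    1.42 -0.86]
over -1 [492. 307. 300.] [ 0.54  0.29  1.43 -0.    1.42  2.28]
0.1<sys>:0: UserWarning: Gimbal lock detected. Setting third angle to zero since it is not possible to uniquely determine all angles.
```

```bash
python3 -W ignore - <<'E'
from h import *
L1,L2,e=591.6,417,-25.1
for t in (-.4,.2,.3):
    for x in (500,600):
        q=bot.solve_ik([x,0.,250],rpy(1,0,t)); 
        if q is None: print(t,x,None);continue
        w=q[1]+q[2]; wx=L1*np.sin(q[1])+L2*np.sin(w)-e*np.cos(w); wz=L1*np.cos(q[1])+L2*np.cos(w)+e*np.sin(w)
        print(t,x,np.round(q,2),"L6 est",(x-wx)/np.sin(t),"H",250+(x-wx)/np.tan(t)-wz)
E
```

```text
-0.4 500 [-0.02  0.4   1.46 -0.01  1.68 -1.59] L6 est 317.89995676098533 H 140.01975121471366
-0.4 600 [-0.02  0.57  1.18 -0.01  1.8  -1.59] L6 est 317.83416166067803 H 139.9412240151833
0.2 500 [-0.03  0.09  1.83  0.01  1.02 -1.6 ] L6 est 318.98016020901855 H 141.07192277431642
0.2 600 [-0.02  0.25  1.63  0.    1.06 -1.59] L6 est 319.016838597047 H 141.10104388449486
0.3 500 [-0.03  0.05  1.9   0.01  0.89 -1.6 ] L6 est 318.75788547402016 H 140.84428300099103
0.3 600 [-0.02  0.21  1.71  0.01  0.92 -1.6 ] L6 est 318.76710291167626 H 140.84787494666102
```

```bash
python3 -W ignore - <<'E'
from h import *
for n in ("top","side"):
    W,h,ok=cloud(n,cv2.imread(f"pics/{n}0.png"),np.load(f"pics/{n}0.npy"))
    r=np.hypot(W[...,0],W[...,1]); a=np.arctan2(W[...,1],W[...,0])
    for lo in np.arange(-1.4,.8,.2):
        m=ok&(r>300)&(r<750)&(a>lo)&(a<lo+.2)
        if m.sum()>20: print(n,round(lo,1),"zmax",np.percentile(W[m][:,2],99.5).round(),"r of top",np.median(r[m&(W[...,2]>200)]).round())
q=current_q()
bot.command_gripper(0)
bot.line_to([199,-539,400])
q1=bot.solve_ik(hold((-100,0,400)),rpy(1)); print(current_q(),q1,current_time_s(),current_finger_gap(), current_tcp_pos())
E
```

```text
top -0.4 zmax 157.0 r of top nan
top -0.2 zmax 227.0 r of top 430.0
top -0.0 zmax 228.0 r of top 438.0
top 0.2 zmax 228.0 r of top 453.0
top 0.4 zmax 227.0 r of top 403.0
top 0.6 zmax 119.0 r of top nan
side -1.4 zmax 345.0 r of top 617.0
side -1.2 zmax 364.0 r of top 575.0
side -1.0 zmax 3.0 r of top nan
side -0.8 zmax 12.0 r of top nan
side -0.6 zmax 2.0 r of top nan
side -0.4 zmax 226.0 r of top 361.0
side -0.2 zmax 227.0 r of top 431.0
side -0.0 zmax 227.0 r of top 433.0
side 0.2 zmax 227.0 r of top 473.0
side 0.4 zmax 226.0 r of top 413.0
side 0.6 zmax 118.0 r of top nan
[-1.23709070e+00  2.68615703e-01  1.22655494e+00  2.22436522e-05
  1.64837407e+00 -2.01311482e-02] [ 6.66823886e-01  1.55071197e-01  1.37140239e+00 -4.44089210e-16
  1.61511907e+00 -7.33972441e-01] 2.1417 0.07251179880493423 [ 198.93396244 -538.71049306  398.95607841]
```

```bash
cat >> h.py <<'E'
def flap_pt(t,r=60): return (-43.5+r*np.cos(t)-2*np.sin(t)-11,0,40+r*np.sin(t)+2*np.cos(t))
E
python3 -W ignore - <<'E'
from h import *
bot.goto(hold((-100,0,400)),rpy(1))
bot.line_to(hold((-85,0,103)),vel=200)
f0=current_contact_force(); print(f0.round(2),current_tcp_pos(),current_time_s())
for t in (1.5,1.3,1.1,.9,.7,.5,.35,.2,.1):
    s=bot.line_to(hold(flap_pt(t)),vel=90,f_stop=15)
    print(t,s,(current_contact_force()-f0).round(2),(current_tcp_pos()-hold(flap_pt(t))).round(1))
    if s: break
im,d=eyes.snapshot("side"); cv2.imwrite("pics/side1.png",cv2.resize(im[100:260,240:480],None,fx=3,fy=3))
print(current_time_s())
E
```

```text
[-0.16  0.12 -0.08] [408.22529369 321.74679735 103.85661658] 6.875
1.5 False [ 0.08 -0.25 -0.65] [ 0.4 -0.3 -0.3]
1.3 False [-0.42  0.25  1.26] [ 0.4 -0.  -0.1]
1.1 False [-0.11  0.04 -0.11] [ 0.4 -0.1 -0.3]
0.9 False [-0.22 -0.69  0.37] [ 0.3 -0.2 -0.5]
0.7 False [ 0.53  0.57 -0.2 ] [ 0.2 -0.2 -0.6]
0.5 False [ 0.76 -0.22 -0.11] [-0.  -0.3 -0.7]
0.35 False [-0.43  0.25 -0.3 ] [-0.1 -0.2 -0.6]
0.2 False [-0.  -0.2  0. ] [-0.3 -0.2 -0.5]
0.1 False [1.17 0.24 0.74] [-0.2 -0.1 -0.3]
9.6083
```

View pics/side1.png

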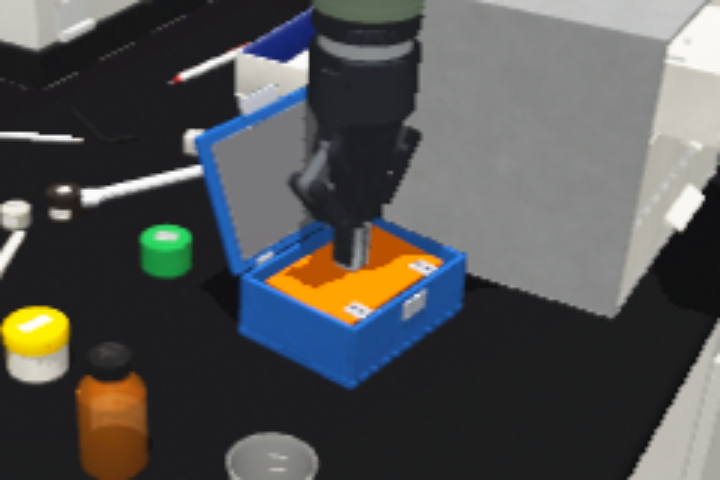

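The flap is nearly flat (crop ~(355,270)), with the fingertips on it and the cover still open at (250,180). I'll press until force builds up, then retract and go behind the cover.

```bash
python3 -W ignore - <<'E'
from h import *
p=flap_pt(0); f0=current_contact_force()
s=bot.line_to(hold((p[0],0,34)),vel=15,f_stop=9); z=current_tcp_pos()
print(s,z.round(1),(current_contact_force()-f0).round(1)); bot.sleep(.4)
bot.line_to(hold((p[0],0,100)),vel=100)
bot.line_to(hold((p[0],0,260)),vel=250)
W,h,ok=cloud("side"); C=tocase(W,O,TH)
m=ok&mask(h,*OR)&(abs(C[...,0]-0)<45)&(abs(C[...,1])<60)&(C[...,2]>30)
o=C[m]; k=np.polyfit(o[:,0],o[:,2],1); print("flap slope",k, "z",np.percentile(o[:,2],[2,50,98]))
W,h,ok=cloud("top"); C=tocase(W,O,TH)
m=ok&mask(h,*OR)&(abs(C[...,0]-0)<45)&(abs(C[...,1])<60)&(C[...,2]>30);o=C[m]; 
if len(o)>20: k=np.polyfit(o[:,0],o[:,2],1); print("flap slope",k, len(o))
print(current_time_s())
E
```

```text
True [496.9 306.2  42. ] [-1.   0.2  6.4]
flap slope [9.43387590e-03 4.21290768e+01] z [40.34412318 41.97805857 44.14753857]
flap slope [-0.76943217 70.89167039] 227
12.2
```

```bash
cat >> h.py <<'E'
def cov_pt(t,r=80):
    x=52.5+max(-r*np.cos(t),-118*np.cos(t))+9*np.sin(t)+11
    return (x,0,50+r*np.sin(t)+9*np.cos(t))
E
python3 -W ignore - <<'E'
from h import *
bot.line_to(hold((145,0,260)),vel=250)
bot.line_to(hold((145,0,122)),vel=150)
f0=current_contact_force(); print(current_time_s())
for t in (2.05,1.9,1.75,1.6,1.45,1.3,1.15,1.0,.85,.7,.55,.4,.25,.12):
    s=bot.line_to(hold(cov_pt(t)),vel=90,f_stop=15)
    print(t,s,(current_contact_force()-f0).round(2),(current_tcp_pos()-hold(cov_pt(t))).round(1))
    if s: break
im,d=eyes.snapshot("side"); cv2.imwrite("pics/side2.png",cv2.resize(im[100:260,240:480],None,fx=3,fy=3))
print(current_time_s())
E
```

```text
13.975
2.05 False [ 0.68 -0.56  0.31] [0.2 0.2 0.9]
1.9 False [-0.09 -0.56 -0.52] [-0.2  0.3  0.7]
1.75 False [ 1.37  0.14 -0.41] [-0.6  0.2  0.2]
1.6 False [ 0.92 -0.88  0.11] [-0.6  0.1  0. ]
1.45 False [ 0.4   0.54 -0.45] [-0.4  0.1 -0. ]
1.3 False [ 0.41 -0.76  0.87] [-0.4  0.  -0.1]
1.15 False [-0.12 -0.46 -1.22] [-0.4 -0.  -0.1]
1.0 False [ 0.35 -0.05 -0.7 ] [-0.3 -0.1 -0.2]
0.85 False [-0.08 -0.36  0.02] [-0.2 -0.1 -0.2]
0.7 False [ 0.69 -0.34  0.05] [-0.4 -0.1 -0.3]
0.55 False [ 0.5  -0.19  0.9 ] [-0.4 -0.1 -0.3]
0.4 False [ 1.72  0.68 -0.61] [-0.3 -0.1 -0.3]
0.25 False [0.37 0.12 0.02] [-0.2 -0.1 -0.2]
0.12 False [-0.14 -0.68 -0.52] [-0.1 -0.1 -0.1]
18.25
```

View pics/side2.png

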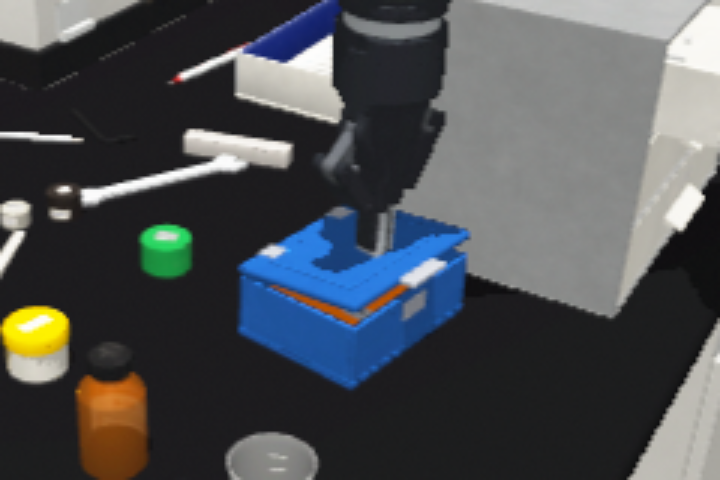

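The cover is almost shut: a thin orange gap remains at crop ~(350,310), with the flap still flat beneath. Next I press it home, retract and check.

```bash
python3 -W ignore - <<'E'
from h import *
p=cov_pt(0); f0=current_contact_force()
s=bot.line_to(hold((p[0],0,50)),vel=15,f_stop=12)
print(s,current_tcp_pos().round(1),(current_contact_force()-f0).round(1)); bot.sleep(.4)
bot.line_to(hold((p[0],0,120)),vel=100)
bot.line_to(hold((p[0],0,280)),vel=250)
for n in("side","top"):
    im,d=eyes.snapshot(n); W,h,ok=cloud(n,im,d); C=tocase(W,O,TH)
    m=ok&mask(h,*BLUE)&(abs(C[...,0])<45)&(abs(C[...,1])<60)&(C[...,2]>52);o=C[m]
    k=np.polyfit(o[:,0],o[:,2],1); print(n,"cover slope",k,len(o),np.percentile(o[:,2],[2,50,98]))
    if n=="side": cv2.imwrite("pics/side3.png",cv2.resize(im[100:300,230:480],None,fx=3,fy=3))
    if n=="top":
        a=cv2.imread("pics/top0.png"); print("left objs diff",cv2.absdiff(im,a)[130:300,220:300].max())
print(current_time_s())
E
```

```text
True [476.  309.8  59. ] [ 0.4 -0.8  5.3]
side cover slope [2.58093076e-03 6.04964319e+01] 1121 [58.52303264 60.53081787 62.44442604]
top cover slope [-0.22555634 68.63044203] 1101 [ 56.99969417  60.37791369 352.81907402]
left objs diff 9
21.0583
```

View pics/side3.png

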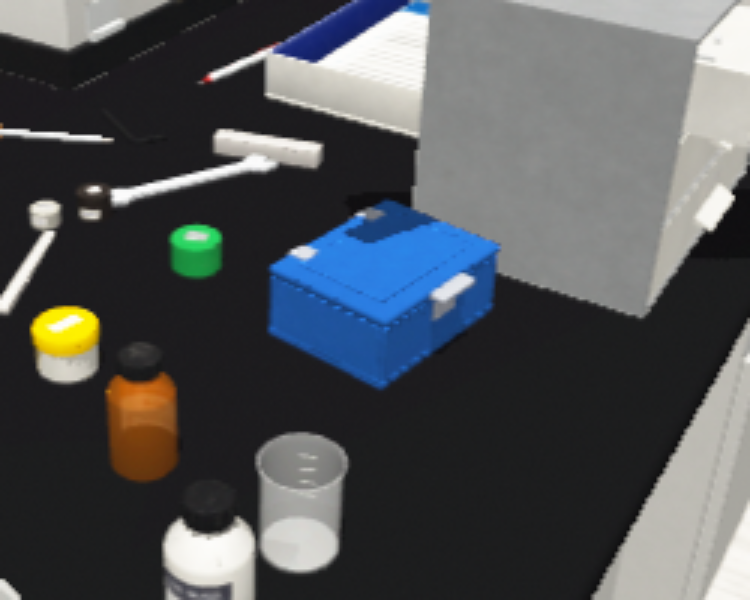

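The cover is shut flush with no gap (crop ~(385,265)), and the jar, bottle and beaker are where they stood. The arm is clear.

```bash
python3 -c "
from bench import *
sign_off(); print(current_time_s())"
```

```text
the job is handed in; nothing more can be done
the job is handed in; nothing more can be done
```

I folded the flap down first, then swung the cover shut over it, pushing only with the outside of the closed fingertips. I handed the job in with the robot's clock at about 21 s of the 48 s allowed. Sign-off gives no verdict.

- **Flap:** I pressed it until the force on the tool rose (9 N stop setting), and the fingertips stopped at z = 42.0 mm, the stated height when flat. From the side camera its slope was about 0.009 rad, with the cover still standing open.
- **Cover:** I pressed it in the same way (12 N stop setting), and the fingertips stopped at z = 59.0 mm, the stated height when shut. From the side camera its slope was about 0.003 rad, and the last picture shows no gap.
- **Beaker, jar and bottle:** the area of the top picture around them was practically unchanged from the start.
- **Specimens:** I could not check them once covered. The fingers never went near them, and both plates reached their stops at the stated heights.
- **Checks that disagreed:** the top camera gave wrong slopes, −0.77 for the flap and −0.23 for the cover. I put this down to its picture being partly blocked by the arm (some cover points came out at 350 mm height) and to stray edge points. I relied on the side camera and the fingertip heights instead.

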